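Choose the medium washer and pay

TASK

Three porthole-shaped touchless selectors lie on the laundry counter, one for each size of washing machine. Choose the medium one by pointing at it: hold the fingertips a few centimetres above the middle of the middle-sized selector, without touching it, for a good two seconds, and do not point at the other two from as close. Then push the coin slide of the coin box fully home with the fingers and move clear. Touch none of the selectors and leave the things standing about where they are.

Things in the scene. Friction and masses are not known exactly. Their poses are not given: they have to be found in the camera images.
- large_glass (a point): centre of the dark glass on top of the large selector, 35 mm above the counter, z up. It reads the robot's tool point (TCP) while that is within 25 mm of this point horizontally and 20 to 75 mm above it, and takes the choice after 1.5 s without a break
- medium_glass (a point): centre of the dark glass on top of the medium selector, 35 mm above the counter, z up. It reads the robot's tool point (TCP) while that is within 25 mm of this point horizontally and 20 to 75 mm above it, and takes the choice after 1.5 s without a break
- small_glass (a point): centre of the dark glass on top of the small selector, 35 mm above the counter, z up. It reads the robot's tool point (TCP) while that is within 25 mm of this point horizontally and 20 to 75 mm above it, and takes the choice after 1.5 s without a break
- slide_face (a point): centre of the front face of the coin slide's push plate: an upright steel plate 70 mm wide (y), 60 mm high, 10 mm thick, in front of the coin box, 30 to 90 mm above the counter (this point: 60 mm). x is horizontal and points into the coin box, the way the slide is pushed; z up. Straight in front of the plate the counter is clear for at least 60 mm
- coin_slide (a joint): how far the coin slide is pushed in, m: 0 fully out, 0.050 fully home, where it meets a hard stop. It starts 0 to 15 mm in, moves against about 2.5 N of friction and stays where it is left
- coin_box: cream metal box bolted to the counter, 160 (x) x 140 (y) x 110 mm tall, origin at the centre of its underside, x as for the slide. A steel chute 60 mm wide stands 40 mm out of its front (-x) face, centred, 42 to 78 mm above the counter; the push plate closes against it, and with the slide home the plate's front face is 50 mm in front of the box
- detergent: white bottle, 84 mm in diameter, 220 mm tall; loose, to be left alone. Origin at the centre of its underside, z up
- softener: white bottle, 72 mm in diameter, 190 mm tall; loose, to be left alone. Origin at the centre of its underside, z up
- stain_can: small can, 44 mm in diameter, 70 mm tall, standing among the selectors; loose, to be left alone. Origin at the centre of its underside, z up
- measuring_cup: clear plastic cup, 60 mm in diameter, 55 mm tall; loose, to be left alone. Origin at the centre of its underside, z up
- mug: white mug, 76 mm in diameter, 90 mm tall, handle on its +y side; loose, to be left alone. Origin at the centre of its underside, z up
- brush: clothes brush: a wooden block 160 (x) x 50 x 38 mm tall lying on its bristles; loose, to be left alone. Origin at the centre of its underside, z up
- selector_large: large touchless selector: a loose white disc lying flat on the counter, 120 mm in diameter, 35 mm tall, topped by a steel bezel and a dark round glass like a washing machine's porthole; origin at the centre of its underside, its yaw is of no account
- selector_medium: medium touchless selector: a loose white disc lying flat on the counter, 80 mm in diameter, 35 mm tall, topped by a steel bezel and a dark round glass like a washing machine's porthole; origin at the centre of its underside, its yaw is of no account
- selector_small: small touchless selector: a loose white disc lying flat on the counter, 45 mm in diameter, 35 mm tall, topped by a steel bezel and a dark round glass like a washing machine's porthole; origin at the centre of its underside, its yaw is of no account
There are look-alikes about, which are no part of the job. What is shaped like the selector_large but blue is not meant.

How it is judged:
On the way, in this order (a step that is already met when the one before it is completed fails the run):
1. the tool point dwells 1.5 s just above the medium selector: within 25 mm of its centre horizontally, 20 to 75 mm above its glass (horizontal distance between the grasp point and medium_glass below 0.025 m and z of the grasp point in the frame of medium_glass between 0.02 and 0.075 m), for 1.5 s.
2. then the coin slide is pushed home, to within 4 mm (value of joint coin_slide above 0.046 m), for 0.2 s.
At the end, for the whole second after the job is handed in: The coin slide is home to within 4 mm, the selectors lie where they were (10 mm), the bystanders stand where they were (20 mm), all at rest (value of joint coin_slide above 0.046 m and distance of each of selector_large, selector_medium, selector_small from where it was at the start of the episode below 0.01 m and distance of each of detergent, softener, stain_can, measuring_cup, mug, brush from where it was at the start of the episode below 0.02 m and linear speed of each of selector_large, selector_medium, selector_small, detergent, softener, stain_can, measuring_cup, mug, brush below 0.02 m/s); the robot touches nothing.
It fails at once if the robot touches a selector (contact force between any of the fingers, the arm and selector_large above 0.3 N or contact force between any of the fingers, the arm and selector_medium above 0.3 N or contact force between any of the fingers, the arm and selector_small above 0.3 N).
It fails at once if the tool point comes as close above the large or the small selector as it does to choose one (within 25 mm horizontally, less than 75 mm above its glass) ((horizontal distance between the grasp point and large_glass below 0.025 m and z of the grasp point in the frame of large_glass below 0.075 m) or (horizontal distance between the grasp point and small_glass below 0.025 m and z of the grasp point in the frame of small_glass below 0.075 m)).
It fails at once if a selector is moved over 10 mm, lifted or carried (distance of any of selector_large, selector_medium, selector_small from where it was at the start of the episode above 0.01 m).
It fails at once if a bystander is moved over 20 mm, lifted or carried (distance of any of detergent, softener, stain_can, measuring_cup, mug, brush from where it was at the start of the episode above 0.02 m).
It also fails if it takes over 45 s, if anything falls off the work surface, if the arm or the gripper's body presses on something with over 40 N, if the wrist force passes 120 N, or if a joint passes its speed limit or range.

ROBOT

A 7-joint arm with a two-finger parallel gripper is mounted at the origin on the work surface. World frame = base frame: x ahead of the robot, y to its left, z up, the work surface at z = 0. Lengths are in m, angles in rad, forces in N, time in s.
With the tool pointing down it reaches from about 0.4 to 0.9 m from the base axis. Payload 5.5 kg.
Tool frame: the origin (TCP) lies between the finger pads, 19 mm behind the fingertips; this is the grasp point; z points along the fingers, y is the line along which they close (so a half turn about z gives the same grasp; the last joint's range is limited). The gripper opens to 85 mm and grips with 20 to 120 N. Pads are 22 mm wide; open, the fingers measure 114 mm over their backs; the gripper's body (76 mm by 85 mm) begins 54 mm behind the grasp point. The pads swing forward as they close: fully open they stand 13 mm farther back than shut.
Start: joints at [-0.901, 0.501, -0.427, 1.55, 0.221, 1.138, -0.21], TCP at [0.257, 0.597, 0.25] pointing down, gripper open.
Joint ranges: [-2.88, 2.88], [-0.31, 2.03], [-1.54, 1.56], [0.2, 2.42], [-1.41, 4.55], [0.19, 2.02], [-2.57, 2.57]. Speed limits (rad/s): [2.57, 2.57, 3.14, 3.14, 3.14, 3.14, 3.14].

INTERFACE

Orientations are given as a unit quaternion [x, y, z, w].
In Python, from workcell import env gives the robot as it stands. The module is installed in compiled form; this text tells all that it offers.
- The arm moves only by the shell command python3 -m inch 'ROWS' [OPENING]. ROWS is JSON, a list that holds one entry, the list of rows, each a list of 4 numbers: the shift along the tool's x, y, z in mm, then the turn about the tool's z in degrees. In form: [[[dx, dy, dz, twist], ...]]. A call has 1 to 10 rows; each row shifts and turns the commanded pose from where the row before left it, along the tool's axes as they then stand; what a row does not reach is not made up. A row lasts 1/12 s, in which the tool goes at most 41.7 mm and 7.16 degrees, less where a joint would pass 70% of its speed; a pose out of reach is approached as far as the arm can. A call is refused whole if a number of a shift passes 41.7 or a number of a turn 7.16, either way. A call with a gripper value outside its range is refused whole. OPENING is the gripper command: -1 is shut, 1 is fully open, values between are in proportion, set as the call begins (- or left out, the last holds). The fingers move at their own pace and stop on an object; the grip force is fixed at half the most. Time passes only in rows, so rows that do not move let the fingers close. It gives the time, the measured TCP pose, the force, the opening and the grip force at its end, in the units of the state.
- env.state(): the state, without advancing time (a new reading comes with each control period).
- env.camera(name): name is "side" or "top" or "wrist"; returns a dict with "pixels" (384x512x3 uint8, red, green, blue), "depth" (384x512 float32, m along the optical axis (not along the pixel's ray), 0 where there is no reading), "fovy" (degrees; the focal length in pixels is half the picture's height over the tangent of half this angle, whatever the lens; pixels are square), "cx", "cy" (the principal point, pixels), "view" (4x4, takes a point from world to camera coordinates); the wrist camera has in their place "mount" (4x4, takes a point from camera to tool coordinates, whose origin is the TCP and whose axes are the flange's). Camera axes: x right, y down, z forward; pixel columns grow to the right and rows downward; lengths in m; the calibration is good to about 2 mm. A picture is of the moment at which its call begins: read the wrist's pose just before it.
- env.hand_in(): hands the job in; it is judged then, once.
The state is a dict: "time": time; "qpos": joint angles; "dq": joint speeds; "effort": joint torques, N m; "position": TCP position; "tool_rot": TCP orientation; "force": force on the tool from outside, world axes, zero at the start; "moment": the same for the moment, N m; "gripper_width": finger opening in m; "finger_force": force on a finger pad.
Only numpy, scipy, OpenCV 4.12 (cv2) and the standard library are available. Lean on these libraries where they do the work, as an engineer would, in place of code of your own. Each camera call takes 0.05 s, during which the arm holds its last target. There are 200 camera calls.

## Working session

There is one attempt and no reset: what is moved stays moved. The work goes in short steps, Python scripts to look and compute and a shell command to move; the robot and the scene stay as the last step left them, time stands still between calls to the robot, and variables do not carry over. Pictures are saved under pics/ and viewed, at most 10 in all, crops included, and the job is handed in when it is done.

```bash
mkdir -p pics; cat > h.py <<'E'
import numpy as np, cv2
from workcell import env
def grab(n):
    s=env.state(); c=env.camera(n); return s,c
def f(c): return c["pixels"].shape[0]/2/np.tan(np.radians(c["fovy"])/2)
def ray(c,u,v):
    V=np.array(c["view"]);R=V[:3,:3];t=V[:3,3]
    d=R.T@np.array([(u-c["cx"])/f(c),(v-c["cy"])/f(c),1]);return -R.T@t,d
def plane(c,u,v,z):
    o,d=ray(c,u,v);return o+d*(z-o[2])/d[2]
def dep(c,u,v):
    o,d=ray(c,u,v);return o+d*c["depth"][int(v),int(u)]
E
python3 - <<'E'
from h import *
import pickle
s,t=grab("top");_,d=grab("side")
pickle.dump((t,d),open('v.pkl','wb'))
for n,c in(("top",t),("side",d)): cv2.imwrite(f'pics/{n}0.png',cv2.resize(c["pixels"][...,::-1],(768,576),interpolation=cv2.INTER_CUBIC)); print(c["fovy"],np.round(c["view"],3).tolist())
print(s)
E
```

```text
45.288170779374894 [[-0.002, -1.0, -0.001, -0.005], [-0.996, 0.002, -0.088, 0.591], [0.088, 0.001, -0.996, 1.139], [0.0, 0.0, 0.0, 1.0]]
45.66403745572794 [[0.902, -0.431, -0.02, -0.545], [-0.313, -0.621, -0.719, 0.204], [0.297, 0.654, -0.695, 1.143], [0.0, 0.0, 0.0, 1.0]]
{'time': 0.0, 'qpos': array([-0.90079303,  0.50185448, -0.4267724 ,  1.55146196,  0.22079546,
        1.13829743, -0.21029587]), 'dq': array([-9.09696917e-04, -1.53842740e-03, -1.03230809e-03, -1.41381057e-05,
       -1.55609188e-04,  2.99365366e-04,  1.87427909e-03]), 'effort': array([ 4.96228913e-04, -5.69519556e+01, -5.81586555e+00, -2.80941403e+01,
        1.07303867e-02,  1.20408152e-02, -1.09195106e-07]), 'position': array([0.25697698, 0.59632193, 0.24894852]), 'tool_rot': array([ 2.01980884e-01,  9.79388970e-01, -9.56396678e-04, -2.29057706e-04]), 'force': array([-0.08991438, -0.43322954, -0.53180811]), 'moment': array([ 0.03905451, -0.00787524, -0.01970885]), 'finger_force': 0.0, 'gripper_width': 0.08514861563160411}
```

View pics/top0.png

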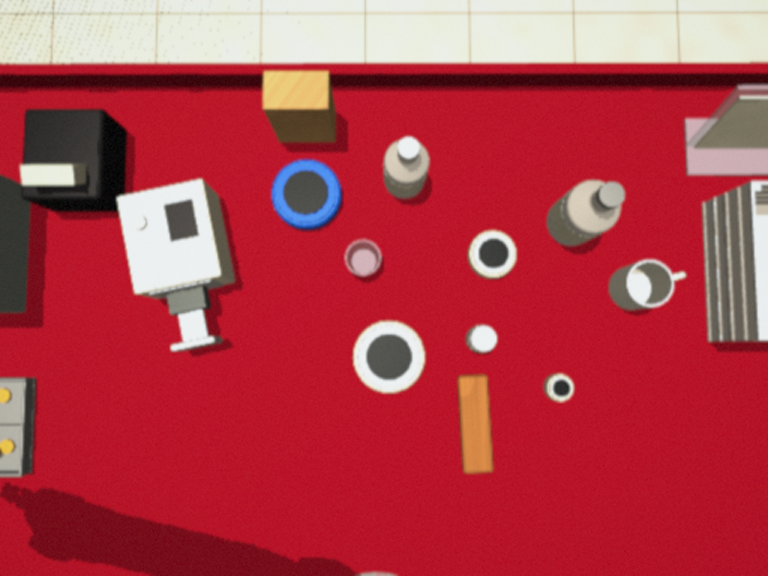

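View pics/side0.png

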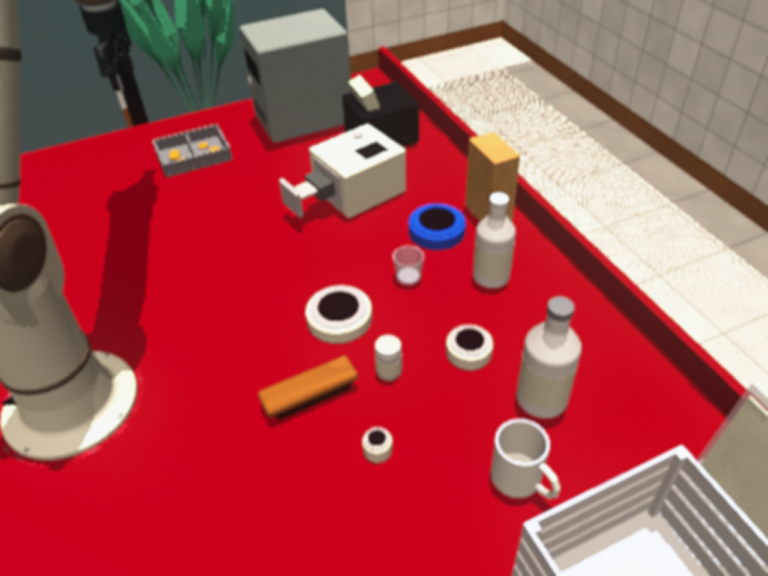

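The top view (display pixels) shows these candidates:
- white large disc (389,357)
- white medium disc (493,254)
- white small disc (560,388)
- blue look-alike (306,193), not meant
- stain can's white lid (482,338), not a selector

The coin box is at (175,240), with its push plate at (195,343). I choose (493,254) as the medium selector. Next I measure these and check the choice in a crop.

```bash
python3 - <<'E'
from h import *
import pickle
t,d=pickle.load(open('v.pkl','rb'))
hsv=cv2.cvtColor(t["pixels"],cv2.COLOR_RGB2HSV)
nr=((hsv[...,1]<110)).astype(np.uint8)*255
cs,_=cv2.findContours(nr,cv2.RETR_EXTERNAL,cv2.CHAIN_APPROX_NONE)
for c in cs:
    if cv2.contourArea(c)<150: continue
    (u,v),r=cv2.minEnclosingCircle(c)
    if not(100<u<470 and 80<v<330): continue
    p=plane(t,u,v,.035);q=plane(t,u+r,v,.035)
    print((round(u*1.5),round(v*1.5)),"P@35mm",p.round(3),"dia",round(2*np.linalg.norm(p-q),3), "depthz",dep(t,u,v).round(3))
# depth-derived world points for coin box/plate
v,u=np.mgrid[:384,:512];F=f(t);V=np.array(t["view"]);Z=t["depth"]
P=np.stack([(u-t["cx"])/F*Z,(v-t["cy"])/F*Z,Z],-1);W=(P-V[:3,3])@V[:3,:3]
sub=W[215:240,108:155].reshape(-1,3);pl=sub[(sub[:,2]>.08)&(sub[:,2]<.1)]
print("plate",len(pl),pl.mean(0).round(4));r=cv2.minAreaRect((pl[:,:2]*1000).astype(np.float32));print(r)
sub=W[110:205,70:160].reshape(-1,3);b=sub[(sub[:,2]>.1)&(sub[:,2]<.12)]
print("box",len(b),cv2.minAreaRect((b[:,:2]*1000).astype(np.float32)),b[:,2].mean())
m=np.vstack([cv2.resize(t["pixels"][140:200,300:360],(400,400)),]);n=cv2.resize(t["pixels"][190:250,100:160],(400,400))
cv2.imwrite('pics/crop.png',np.hstack([m,n])[...,::-1])
E
```

```text
(559, 387) P@35mm [ 0.422 -0.303  0.035] dia 0.049 depthz [ 0.422 -0.304  0.033]
(481, 338) P@35mm [ 0.503 -0.177  0.035] dia 0.051 depthz [ 0.503 -0.172  0.069]
(388, 356) P@35mm [ 0.474 -0.022  0.035] dia 0.121 depthz [ 0.474 -0.022  0.032]
(646, 281) P@35mm [ 0.598 -0.455  0.035] dia 0.13 depthz [ 0.601 -0.468  0.001]
(362, 257) P@35mm [0.639 0.021 0.035] dia 0.061 depthz [0.643 0.022 0.005]
(492, 254) P@35mm [ 0.645 -0.196  0.035] dia 0.082 depthz [ 0.645 -0.197  0.034]
(586, 210) P@35mm [ 0.719 -0.357  0.035] dia 0.144 depthz [ 0.693 -0.318  0.163]
(305, 191) P@35mm [0.752 0.118 0.035] dia 0.073 depthz [0.753 0.119 0.03 ]
(405, 166) P@35mm [ 0.795 -0.051  0.035] dia 0.105 depthz [ 0.766 -0.047  0.145]
plate 126 [0.495  0.2898 0.0883]
((495.23291015625, 290.4025573730469), (10.33797550201416, 70.44163513183594), 12.232789993286133)
box 3952 ((663.9623413085938, 326.6029357910156), (162.88143920898438, 141.0509490966797), 12.113194465637207) 0.10887021383992236
```

View pics/crop.png

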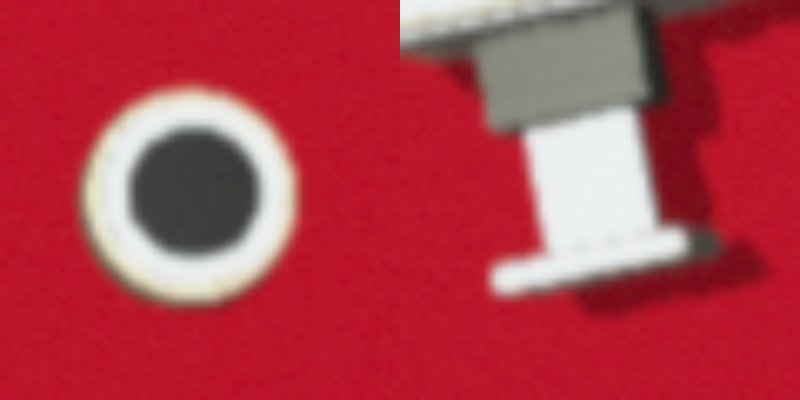

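Diameters come out at 82, 121 and 49 mm, so (0.645,-0.196) is the medium selector. The crop shows a white disc with dark glass, and the plate squared on at a yaw of 12.2°. About 48 mm of slide travel remains. I set out at height 0.25 with the fingers shutting.

```bash
R="[[[-11,-9.5,0,0],[-22,-19,0,0],[-22,-19,0,0],[-22,-19,0,0],[-22,-19,0,0],[-22,-19,0,0],[-22,-19,0,0],[-22,-19,0,0],[-22,-19,0,0],[-22,-19,0,0]]]"; : 
python3 -m inch '[[[-11,-9.5,0,0],[-22,-19,0,0],[-22,-19,0,0],[-22,-19,0,0],[-22,-19,0,0],[-22,-19,0,0],[-22,-19,0,0],[-22,-19,0,0],[-22,-19,0,0],[-22,-19,0,0]]]' -1
python3 -m inch '[[[-22,-19,0,0],[-22,-19,0,0],[-22,-19,0,0],[-22,-19,0,0],[-22,-19,0,0],[-22,-19,0,0],[-22,-19,0,0],[-22,-19,0,0],[-11,-9.5,0,0],[0,0,0,0]]]'
python3 - <<'E'
from h import *
import pickle
t,d=pickle.load(open('v.pkl','rb'))
print("deterg top",plane(t,611/1.5,195/1.5,.22),"softener top",plane(t,408/1.5,147/1.5,.19))
E
```

```text
time: 0.93
position: [0.3779, 0.3469, 0.2497]
tool_rot: [0.202, 0.979, -0.0, -0.0]
force: [0.8, -0.5, 0.7]
gripper_width: 0.0
finger_force: 0.0
time: 1.77
position: [0.4869, 0.1217, 0.2496]
tool_rot: [0.205, 0.979, -0.001, 0.0]
force: [-0.2, -0.1, 0.2]
gripper_width: -0.0003
finger_force: 0.0
deterg top [ 0.70349816 -0.33702961  0.22      ] softener top [ 0.78287163 -0.04997769  0.19      ]
```

```bash

python3 -m inch '[[[-15,-13,0,0],[-25,-21,0,0],[-25,-21,0,0],[-25,-21,0,0],[-25,-21,0,0],[-25,-21,0,0],[-25,-21,0,0],[-25,-21,0,0],[-25,-21,0,0],[-25,-21,0,0]]]'
python3 -m inch '[[[-18,-15,0,0],[-8,-10,0,0],[0,0,20,0],[0,0,25,0],[0,0,25,0],[0,0,0,0],[0,0,0,0]]]'
python3 - <<'E'
from h import *
s,c=grab("top")
w=env.camera("wrist")
a=np.hstack([cv2.resize(x["pixels"],(400,300)) for x in(c,w)])
cv2.imwrite('pics/near.png',a[...,::-1])
# wrist: dark glass centroid -> world
from scipy.spatial.transform import Rotation as Ro
M=np.array(w["mount"]);R=Ro.from_quat(s["tool_rot"]).as_matrix()
def wp(u,v,z):
    d=R@M[:3,:3]@np.array([(u-w["cx"])/f(w),(v-w["cy"])/f(w),1]);o=s["position"]+R@M[:3,3]
    return o+d*(z-o[2])/d[2]
hsv=cv2.cvtColor(w["pixels"],cv2.COLOR_RGB2HSV)
m=((hsv[...,2]<90)&(hsv[...,1]<110)).astype(np.uint8)
n,_,st,ce=cv2.connectedComponentsWithStats(m)
for i in range(1,n):
    if st[i,4]>300: print(st[i],ce[i].round(),wp(*ce[i],.035).round(4))
print(s["position"],s["time"])
E
```

```text
time: 2.6
position: [0.6265, -0.1541, 0.2495]
tool_rot: [0.201, 0.98, 0.0, -0.0]
force: [1.1, -0.2, -0.3]
gripper_width: -0.0003
finger_force: 0.0
time: 3.18
position: [0.6387, -0.1855, 0.1784]
tool_rot: [0.201, 0.98, 0.001, -0.002]
force: [0.9, 0.3, 0.7]
gripper_width: -0.0001
finger_force: 0.0
[  8   0  34  33 890] [25. 15.] [ 0.4235 -0.3057  0.035 ]
[ 220  171   48   46 1690] [244. 194.] [ 0.6451 -0.1975  0.035 ]
[    7   227   493   157 41164] [252. 333.] [ 0.811  -0.2587  0.035 ]
[ 0.63866145 -0.18546674  0.17840067] 3.1833
```

View pics/near.png

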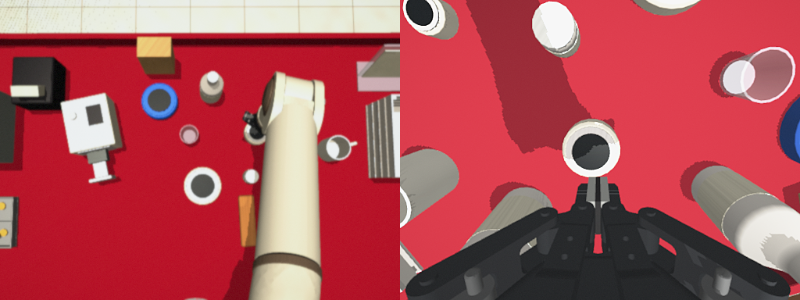

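The wrist view puts the medium glass at (0.645,-0.1975), matching the top view. In the top view the wrist link hangs near the detergent, so I check its clearance from the side.

```bash
python3 - <<'E'
from h import *
s,c=grab("side")
cv2.imwrite('pics/side1.png',cv2.resize(c["pixels"][...,::-1],(768,576),interpolation=cv2.INTER_CUBIC))
E
```

```text
(no output)
```

View pics/side1.png

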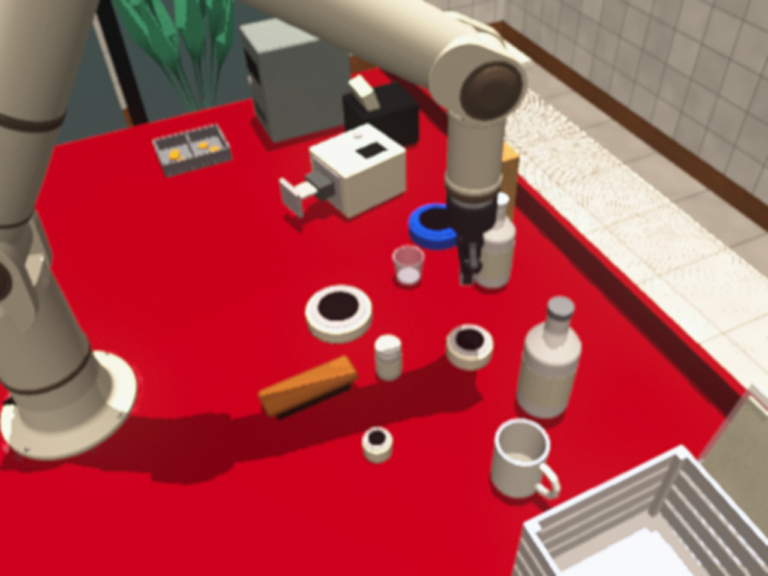

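The wrist stands well above the detergent (565,300) and the gripper is clear of everything. I descend and dwell.

```bash

python3 -m inch '[[[-4,-3,12,0],[-4,-3,20,0],[0,0,20,0],[0,0,20,0],[0,0,10,0],[0,0,5,0],[0,0,0,0],[0,0,0,0],[0,0,0,0],[0,0,0,0]]]'
python3 -m inch '[[[0,0,0,0],[0,0,0,0],[0,0,0,0],[0,0,0,0],[0,0,0,0],[0,0,0,0],[0,0,0,0],[0,0,0,0],[0,0,0,0],[0,0,0,0]]]'
python3 -m inch '[[[0,0,0,0],[0,0,0,0],[0,0,0,0],[0,0,0,0],[0,0,0,0],[0,0,0,0],[0,0,0,0],[0,0,0,0],[0,0,0,0],[0,0,0,0]]]'
```

```text
time: 4.17
position: [0.646, -0.1964, 0.0945]
tool_rot: [0.202, 0.979, -0.0, 0.001]
force: [0.8, 0.5, 0.2]
gripper_width: -0.0002
finger_force: 0.0
time: 5.0
position: [0.6449, -0.1961, 0.0929]
tool_rot: [0.202, 0.979, 0.0, -0.0]
force: [-0.1, 0.8, 0.5]
gripper_width: 0.0001
finger_force: 0.0
time: 5.83
position: [0.645, -0.1962, 0.093]
tool_rot: [0.202, 0.979, 0.0, -0.0]
force: [-0.4, -0.0, -0.1]
gripper_width: 0.0002
finger_force: 0.0
```

```bash

python3 -m inch '[[[0,0,0,0],[0,0,0,0],[0,0,0,0],[0,0,0,0],[0,0,-15,0],[0,0,-28,0],[0,0,-30,0],[0,0,-30,0],[0,0,-30,0],[0,0,-24,0]]]'
python3 -m inch '[[[10,10,0,0],[21,20,0,0],[22,21,0,0],[22,21,0,0],[22,21,0,0],[22,21,0,0],[22,21,0,0],[22,21,0,0],[22,21,0,0],[22,21,0,0]]]'
python3 -m inch '[[[22,21,0,0],[22,21,0,0],[22,21,0,0],[22,21,0,0],[22,21,0,0],[22,21,0,0],[22,20,0,0],[15,10,0,0],[0,0,0,-3],[0,0,0,-5]]]'
python3 -m inch '[[[0,0,0,-5],[0,0,0,-5],[0,0,0,-5],[0,0,0,-5],[0,0,0,-5],[0,0,0,-2.5],[0,0,0,0],[0,0,0,0]]]'
```

```text
time: 6.67
position: [0.6455, -0.1964, 0.2528]
tool_rot: [0.202, 0.979, -0.0, 0.001]
force: [-0.6, 0.5, -0.9]
gripper_width: -0.0001
finger_force: 0.0
time: 7.5
position: [0.5321, 0.0689, 0.2498]
tool_rot: [0.202, 0.979, -0.0, -0.0]
force: [0.4, 0.5, 0.0]
gripper_width: 0.0003
finger_force: 0.0
time: 8.33
position: [0.4382, 0.2795, 0.2498]
tool_rot: [0.13, 0.992, 0.0, -0.0]
force: [0.2, -0.9, 0.2]
gripper_width: 0.0
finger_force: 0.0
time: 9.0
position: [0.4394, 0.2776, 0.2498]
tool_rot: [-0.105, 0.994, -0.0, -0.0]
force: [0.2, 0.4, 0.3]
gripper_width: 0.0001
finger_force: 0.0
```

The tool x axis is now at 192°, opposite to the push, so I push along tool -x. I descend in front of the plate.

```bash

python3 -m inch '[[[0,0,15,0],[0,0,28,0],[0,0,30,0],[0,0,30,0],[0,0,30,0],[0,0,25,0],[0,0,20,0],[0,0,10,0],[0,0,0,0],[0,0,0,0]]]'
python3 -m inch '[[[-8,0,0,0],[-10,0,0,0],[-8,0,0,0],[-5,0,0,0],[-4,0,0,0],[-4,0,0,0],[-4,0,0,0],[-4,0,0,0],[-4,0,0,0],[-4,0,0,0]]]'
```

```text
time: 9.83
position: [0.4396, 0.2779, 0.0621]
tool_rot: [-0.106, 0.994, -0.0, -0.0]
force: [-0.3, -0.1, 0.3]
gripper_width: -0.0003
finger_force: 0.0
time: 10.67
position: [0.493, 0.2891, 0.0617]
tool_rot: [-0.106, 0.994, -0.0, -0.001]
force: [-2.2, -0.1, 0.2]
gripper_width: 0.0
finger_force: 0.0
```

```bash
python3 - <<'E'
from h import *
s,c=grab("side")
d=np.array([np.cos(.212),np.sin(.212)]);print(s["position"],s["force"],"along:", (s["position"][:2]-[.664,.3266])@d, "lat",(s["position"][:2]-[.664,.3266])@[-d[1],d[0]])
cv2.imwrite('pics/push.png',cv2.resize(c["pixels"][50:200,150:350],(800,600),interpolation=cv2.INTER_CUBIC)[...,::-1])
E
```

```text
[0.49304437 0.28914129 0.0616927 ] [-2.22475602 -0.13960367  0.19688276] along: -0.1750101805778652 lat -0.0006483661032094742
```

View pics/push.png

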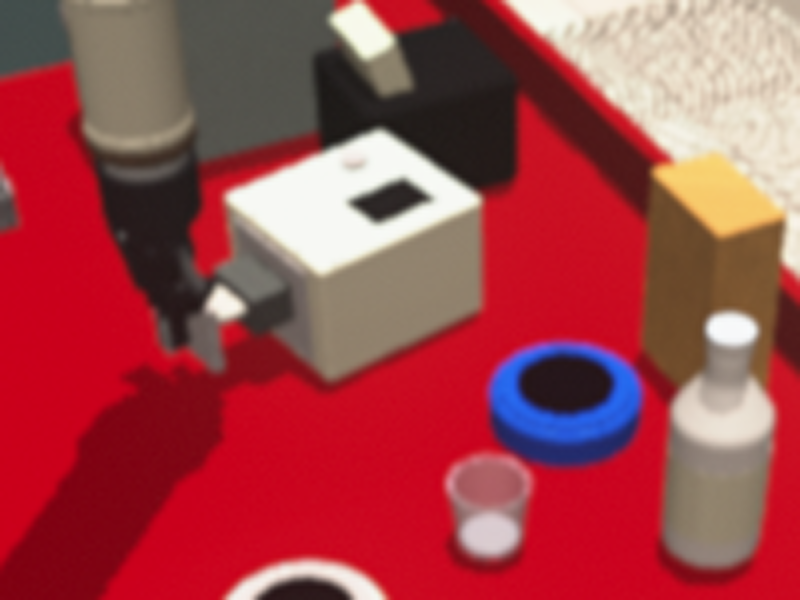

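The fingers press on the plate with 2.2 N, which is the slide's friction, and the slide is moving in. About 34 mm remains. I keep on gently to the stop.

```bash

python3 -m inch '[[[-4,0,0,0],[-4,0,0,0],[-4,0,0,0],[-4,0,0,0],[-4,0,0,0],[-3,0,0,0],[-2,0,0,0],[-2,0,0,0],[-2,0,0,0],[0,0,0,0]]]'
python3 -m inch '[[[-1,0,0,0],[-1,0,0,0],[-1,0,0,0],[-1,0,0,0],[-1,0,0,0],[0,0,0,0]]]'
```

```text
time: 11.55
position: [0.5224, 0.2955, 0.0621]
tool_rot: [-0.106, 0.994, 0.0, 0.0]
force: [-1.3, 0.2, -0.5]
gripper_width: -0.0
finger_force: 0.0
time: 12.05
position: [0.5258, 0.2963, 0.062]
tool_rot: [-0.106, 0.994, -0.0, -0.001]
force: [-5.2, -2.1, 2.1]
gripper_width: 0.0006
finger_force: 0.0
```

```bash

python3 -m inch '[[[-1,0,0,0],[-1,0,0,0],[-1,0,0,0],[0,0,0,0],[0,0,0,0],[0,0,0,0]]]'
```

```text
time: 12.55
position: [0.5258, 0.2965, 0.0612]
tool_rot: [-0.107, 0.994, -0.001, -0.003]
force: [-12.5, -3.8, 5.8]
gripper_width: 0.0003
finger_force: 0.0
```

The tool stays at 0.5258 while the force climbs to 12.5 N, so the slide is on its hard stop. I back off, rise and check.

```bash

python3 -m inch '[[[6,0,0,0],[15,0,0,0],[20,0,0,0],[20,0,0,0],[10,0,-10,0],[0,0,-25,0],[0,0,-30,0],[0,0,-30,0],[0,0,0,0],[0,0,0,0]]]'
python3 -m inch '[[[20,0,-10,0],[20,0,-10,0],[20,0,0,0],[20,0,0,0],[0,0,0,0],[0,0,0,0],[0,0,0,0],[0,0,0,0]]]'
python3 - <<'E'
from h import *
import pickle
t0,_=pickle.load(open('v.pkl','rb'))
s,t=grab("top")
v,u=np.mgrid[:384,:512];F=f(t);V=np.array(t["view"]);Z=t["depth"]
P=np.stack([(u-t["cx"])/F*Z,(v-t["cy"])/F*Z,Z],-1);W=(P-V[:3,3])@V[:3,:3]
q=W.reshape(-1,3);d=np.array([np.cos(.212),np.sin(.212)]);r=q[:,:2]-[.664,.3266]
a=r@d;l=r@[-d[1],d[0]]
k=(q[:,2]>.082)&(q[:,2]<.1)&(a>-.2)&(a<-.1)&(abs(l)<.05)
print(k.sum(),"plate centre along",a[k].mean(),"home=-0.125", s["position"],s["force"])
cv2.imwrite('pics/end.png',cv2.resize(t["pixels"],(768,576))[...,::-1])
E
```

```text
time: 13.38
position: [0.4629, 0.2835, 0.1598]
tool_rot: [-0.106, 0.994, 0.001, 0.004]
force: [0.4, 0.5, -0.9]
gripper_width: -0.0003
finger_force: 0.0
time: 14.05
position: [0.3831, 0.2654, 0.1768]
tool_rot: [-0.106, 0.994, 0.0, 0.0]
force: [0.7, 0.0, 0.5]
gripper_width: -0.0001
finger_force: 0.0
131 plate centre along -0.12441964509389203 home=-0.125 [0.38309829 0.26540462 0.17677112] [0.65840631 0.02654185 0.46502591]
```

View pics/end.png

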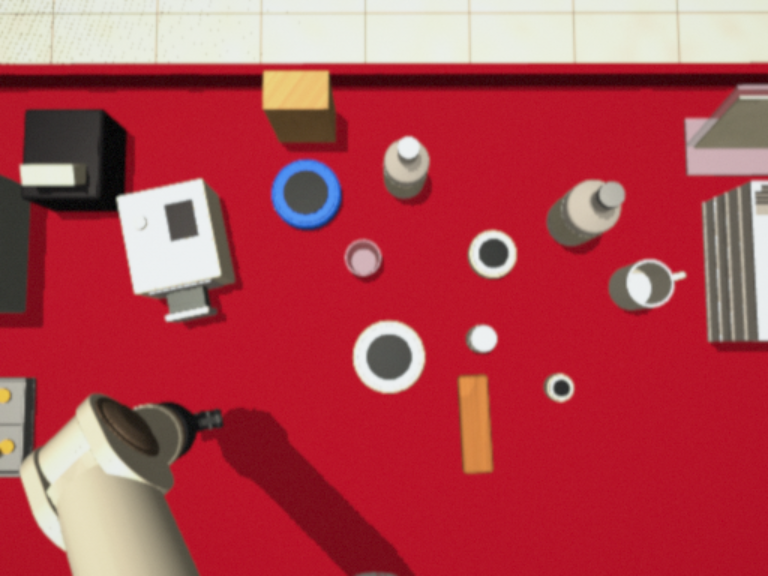

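The plate is closed against the chute at (188,312), the selectors and bystanders are where they were, and the arm is clear.

```bash
python3 -c "
from workcell import env
print(env.hand_in())"
```

```text
the job is handed in; nothing more can be done
None
```

I pointed at the medium selector for about 2 s, pushed the coin slide to its hard stop, moved the arm clear and handed the job in; nothing else appears to have moved in the final picture, but the hand-in gave no verdict.

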